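# Hang a cutter arbor in the sprung tool arm

### The job

Lift the spare cutter arbor by its brass nut out of the wooden block and set it, taper down and upright, into the tapered steel collar of the sprung swing arm, so that it centres itself and sits fully home. The arm sinks under the arbor's weight, which is not known beforehand: keep hold and follow it down, and let go only once the arm carries the whole weight and has settled, so that it neither drops nor springs up. Leave the other things on the bench where they are.

Things in the scene. Friction and masses are not known exactly. Their poses are not given: they have to be found in the camera images.
- cutter_arbor: Spare cutter arbor, round, 110 mm long, 0.24 to 0.60 kg (differs each time), standing taper down in the wooden block. Origin: centre of the small end of the steel taper shank; z up along its axis. Shank 16 mm across at z = 0, widening evenly to 33.5 mm at z = 60 mm. Above it a toothed cutter wheel 60 mm across, z = 61 to 67 mm, and a washer 38 mm across to z = 69 mm.
- nut_centre (a point): Middle of the arbor's round brass nut, the part to grip, at z = 89.5 mm of the arbor: 26 mm across, from z = 69 mm (on the washer) to the arbor's top at z = 110 mm.
- arbor_block: Wooden block 75 x 75 x 46 mm, fixed to the bench. Origin: centre of its underside; z up. A round hole 33 mm across and 42 mm deep in its top takes the arbor with play, the arbor's small end on the hole's floor 4 mm above the bench. The key machine to its left (+y) rises about 290 mm above the bench.
- collar_mouth (a point): Centre of the mouth (upper rim) of the tapered steel collar at the free end of the green sprung arm, 160 mm above the bench when unloaded; z up, +x points along the arm to the post axis 170 mm away. Bore 31.7 mm across here; 48 mm over the rim outside. With the arbor fully home its origin lies 53 mm below this point and its cutter wheel about 8 mm above it.
- collar_bottom (a point): Centre of the collar's open lower end, 40 mm below the mouth; bore 20 mm across. The bore has the slope of the arbor's shank (0.146 mm of radius per mm of height) and is polished and slippery. An arbor held off-centre by e touches one wall about 7 e too high and pushes sideways on what holds it: shift it the way it is pushed until the side force is gone.
- sprung_arm (a joint): How far the arm has sunk down its post, in m: 0 unloaded (at its upper stop), 0.06 at the lower stop. The spring yields from 1 N and takes 120 N per m more; lightly damped, it bounces (about 2 Hz) if loaded or let go suddenly. It comes to rest 11 to 41 mm down under the arbor, according to its weight.
- swing (a joint): Swing of the arm about its upright post, in rad: anticlockwise from above is positive, stops at -0.5 and 0.5; light friction (about 0.2 N at the collar), so it gives way to a sideways push across the arm but not along it.
- tool_stand: Post of the sprung arm, fixed to the bench: green foot 90 mm across, steel post with a black cap to 227 mm above the bench; the arm's green sleeve is 46 mm across and 115 to 185 mm above the bench. Origin: centre of the foot's underside; z up; at swing 0 the arm points along its -x.
- rouge_tin: Bystander: green tin with a grey lid, 51 mm across, 60 mm high, upright. Origin: centre of its underside.
- padlock_1: Bystander: brass padlock lying flat, 63 x 42 x 19 mm. Origin: centre of its underside.
- euro_cylinder_2: Bystander: brass lock cylinder lying on its side, 32 x 68 x 17 mm. Origin: centre of its underside.
- screwdriver_yellow: Bystander: screwdriver with a yellow handle, lying, 29 x 178 x 31 mm. Origin: centre of its underside.
- pin_tin: Bystander: small grey round tin, 46 mm across, 32 mm high. Origin: centre of its underside.

How it is judged:
By the outcome, as a careful person would: the job done as asked, in the order asked, and still so for the second after the job is handed in, with the robot touching nothing.
It also fails if it takes over 62 s, if anything falls off the work surface, if the arm or the gripper's body presses on something with over 40 N, if the wrist force passes 120 N, or if a joint passes its speed limit or range.

### The arm

A 6-joint arm with a two-finger parallel gripper is mounted at the origin on a cart in front of the work surface, level with it; the furniture and walls round the work are solid. World frame = base frame: x ahead of the robot, y to its left, z up, the work surface at z = 0. Lengths are in m, angles in rad, forces in N, time in s.
With the tool pointing down it reaches from about 0.225 to 0.875 m from the base axis. Payload 3.4 kg.
Tool frame: the origin (TCP) lies at the very end of the fingers, on their centre line; the grasp point (between the pads) lies 19 mm behind it; x points along the fingers, z is the direction in which the jaws open and shut, and the axes are right-handed (so a half turn about x gives the same grasp; the last joint's range is limited). The gripper opens to 85 mm and grips with 20 to 120 N. Pads are 22 mm wide; open, the fingers measure 114 mm over their backs; the gripper's body (76 mm by 85 mm) begins 54 mm behind the grasp point. The pads swing forward as they close: fully open they stand 13 mm farther back than shut.
Start: joints at [1.043, 0.276, 1.505, -0, 1.361, -0.121], TCP at [0.228, 0.528, 0.231] pointing down, gripper open.
Joint ranges: [-2.89, 2.89], [-0.75, 2.08], [0.22, 2.7], [-1.18, 4.32], [0.11, 2.71], [-2.7, 2.7]. Speed limits (rad/s): [2.57, 2.57, 3.14, 3.14, 3.14, 3.14].

### API

Orientations are given as a unit quaternion [w, x, y, z].
In Python, from rig import manip, viewer, finder gives the robot as it stands.
- The arm moves only by the tool move_arm, never from a script. Its argument "rows" is a list of rows, each a list of 3 entries, a list of its own where there are three numbers: the shift along the tool's x, y, z in mm, then the turn about the tool's x in rad, then the finger opening in mm, from 0 to 85.4. A call has 1 to 8 rows; each row is the pose to reach, as a shift and turn from the pose measured when the call began, along the tool's axes at that moment; what a row does not reach only later rows make up. A row lasts 1/12 s, in which the tool goes at most 41.7 mm and 7.16 degrees, less where a joint would pass 70% of its speed; a pose out of reach is approached as far as the arm can. A call with a gripper value outside its range is refused whole. The fingers move at their own pace and stop on an object; "force" is the grip in N (left out, the last holds). Time passes only in rows, so rows that repeat a pose let the fingers close. It gives the time, the measured TCP pose, the force and the opening at its end, in the units of the state.
- manip.get_state(): the state, without advancing time (a new reading comes with each control period).
- viewer.get_image(name): name is "scene" or "top"; returns the picture (384x512x3 uint8, red, green, blue); there is no depth.
- viewer.get_calibration(name): a dict with "mtx" (3x3 intrinsics, pixels), "k1" (the pictures are not rectified: a ray, as slopes to the right and down, at radius r is drawn at 1 + k1 r^2 times it, then the intrinsics apply), "R" (3x3) and "t" (3): a world point X has camera coordinates R X + t. Camera axes: x right, y down, z forward; pixel columns grow to the right and rows downward; lengths in m; the calibration is good to about 2 mm. A picture is of the moment at which its call begins. get_calibration takes no time and is no camera call.
- manip.sign_off(): hands the job in, once; it reports no verdict.
Trained networks look in the newest picture that a camera, given by its name, has taken for a name from the list of things; names that differ only in an ending like _2 or _b are one class to them, and where a whole thing is asked for, a point or a joint stands for the part that bears it (a point fixed in the world has none). Each returns a list of dicts, best first, with "score" (0 to 1); they miss things now and then, are a little off and sometimes report something else, mostly with a low value. They report only what shows in the picture. A call takes as long as a camera call.
- finder.look_for(target, camera): "centre" ([column, row] in pixels, amid what is visible of it).
- finder.trace(target, camera): "mask" (384x512 bool, what is visible of it) and "centre" ([column, row] in pixels, amid what is visible of it).
The state is a dict: "clock": time; "qpos": joint angles; "qd": joint speeds; "effort": joint torques, N m; "position": TCP position; "ee_rot": TCP orientation; "contact_force": force on the tool from outside, world axes, zero at the start; "moment": the same for the moment, N m; "width": finger opening in m.
Only numpy, scipy, OpenCV 4.12 (cv2) and the standard library are available. Lean on these libraries where they do the work, as an engineer would, in place of code of your own. Each camera call takes 0.05 s, during which the arm holds its last target.

## Working session

There is one attempt and no reset: what is moved stays moved. The work goes in short steps, Python scripts to look and compute and a tool call to move; the robot and the scene stay as the last step left them, time stands still between calls to the robot, and variables do not carry over. Pictures are saved under pics/ and viewed, and the job is handed in when it is done.

Besides the shell and the picture viewer there is one more tool, called after "Call:" in YAML: its name, and indented under it one key for each argument. move_arm: Moves the arm, as the interface text tells. Its arguments: {"type":"object","properties":{"rows":{"type":"array"},"force":{"type":"number"}},"required":["rows"]}

```bash
ls; mkdir -p pics
cat > h.py <<'E'
import numpy as np, cv2
from rig import manip, viewer, finder
def snap(n,f):
    im=viewer.get_image(n); cv2.imwrite('pics/'+f,im[:,:,::-1]); return im
def ray(cam,px):
    c=viewer.get_calibration(cam); K=np.array(c['mtx']);R=np.array(c['R']);t=np.array(c['t']);k=c['k1']
    d=np.array([(px[0]-K[0,2])/K[0,0],(px[1]-K[1,2])/K[1,1]]); s=d.copy()
    for _ in range(30): s=d/(1+k*(s@s))
    return -R.T@t, R.T@np.array([s[0],s[1],1])
def atz(cam,px,z):
    o,d=ray(cam,px); return o+d*(z-o[2])/d[2]
def proj(cam,X):
    c=viewer.get_calibration(cam); K=np.array(c['mtx']);R=np.array(c['R']);t=np.array(c['t']);k=c['k1']
    p=R@np.array(X)+t; s=p[:2]/p[2]; s=s*(1+k*(s@s)); return np.array([K[0,0]*s[0]+K[0,2],K[1,1]*s[1]+K[1,2]])
def tri(p1,p2):
    o1,d1=ray('scene',p1);o2,d2=ray('top',p2)
    A=np.stack([d1,-d2],1);s=np.linalg.lstsq(A,o2-o1,rcond=None)[0]
    a=o1+d1*s[0];b=o2+d2*s[1];return (a+b)/2,np.linalg.norm(a-b)
E
python3 - <<'E'
from h import *
np.set_printoptions(precision=4,suppress=True)
for n in('scene','top'):
    snap(n,n+'0.png');print(n,ray(n,[256,192]),{k:v for k,v in viewer.get_calibration(n).items() if k in('mtx','k1')})
    for t in ['cutter_arbor','nut_centre','arbor_block','collar_mouth','tool_stand','sprung_arm']:
        r=finder.look_for(t,n);print(t,[(np.round(q['centre'],1),round(q['score'],2)) for q in r[:3]])
print(manip.get_state())
E
```

```text
pics
scene (array([ 0.9133, -0.805 ,  0.8405]), array([-0.3615,  0.676 , -0.6421])) {'mtx': array([[416.2724,   0.    , 252.5922],
       [  0.    , 416.2724, 191.9562],
       [  0.    ,   0.    ,   1.    ]]), 'k1': -0.12402429217638823}
cutter_arbor [(array([259.1, 186.1]), 0.83), (array([326.7, 212.6]), 0.45)]
nut_centre [(array([257.4, 183.5]), 0.55)]
arbor_block [(array([260.2, 199.5]), 0.71)]
collar_mouth [(array([259.2, 223. ]), 0.71), (array([285.6, 233.6]), 0.4)]
tool_stand [(array([272.9, 237.3]), 0.66)]
sprung_arm [(array([261.9, 224.3]), 0.73)]
top (array([ 0.3891, -0.0456,  1.1123]), array([ 0.1089, -0.0201, -0.994 ])) {'mtx': array([[456.2618,   0.    , 247.758 ],
       [  0.    , 456.2618, 192.7462],
       [  0.    ,   0.    ,   1.    ]]), 'k1': 0.03995620139682786}
cutter_arbor [(array([207.7, 208.2]), 0.7)]
nut_centre [(array([209.8, 207.2]), 0.58)]
arbor_block [(array([210.6, 218.6]), 0.61)]
collar_mouth [(array([303.8, 160.9]), 0.91)]
tool_stand [(array([306.3, 143.1]), 0.93), (array([212.3, 215.4]), 0.64)]
sprung_arm [(array([304.7, 158.5]), 0.81)]
{'clock': 0.7, 'qpos': array([ 1.043 ,  0.2759,  1.5049,  0.    ,  1.3607, -0.121 ]), 'qd': array([-0.    ,  0.0004,  0.0002,  0.0008, -0.0019, -0.    ]), 'effort': array([ -0.0021, -41.6516, -24.6051,  -0.0005,   0.    ,   0.    ]), 'position': array([0.2275, 0.5281, 0.2313]), 'ee_rot': array([ 0.5907, -0.3887,  0.5907,  0.3887]), 'contact_force': array([-0.1541,  0.5762,  0.3165]), 'moment': array([-0.0077,  0.0141,  0.0513]), 'width': 0.08539427340009244}
```

View pics/scene0.png

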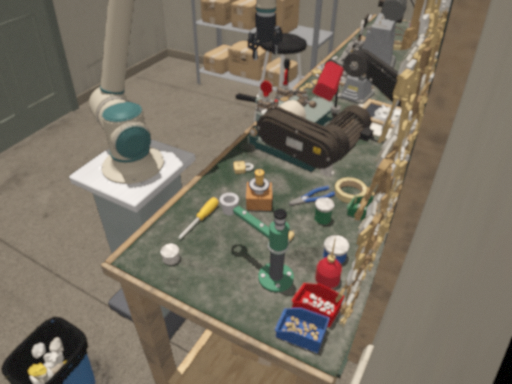

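View pics/top0.png

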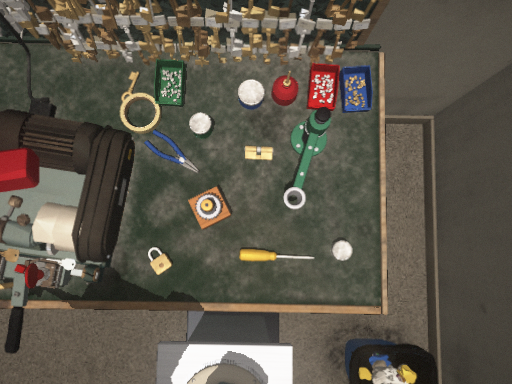

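Run:
```python
import cv2
a=cv2.imread('pics/scene0.png');b=cv2.imread('pics/top0.png')
cv2.imwrite('pics/sz.png',cv2.resize(a[140:290,200:360],None,fx=5,fy=4,interpolation=cv2.INTER_CUBIC)[:, :800])
cv2.imwrite('pics/tz.png',cv2.resize(b[110:250,180:340],None,fx=5,fy=4.2,interpolation=cv2.INTER_CUBIC)[:600])
```

```text
(no output)
```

View pics/sz.png

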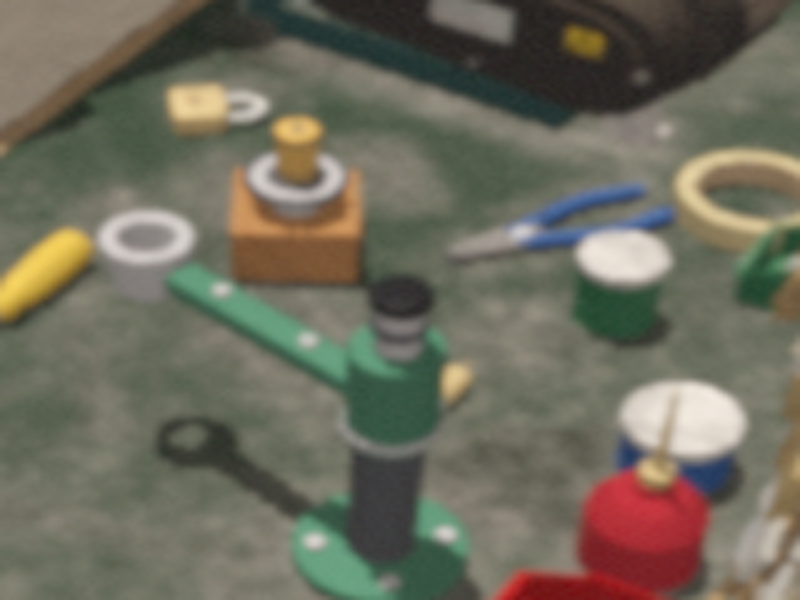

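View pics/tz.png

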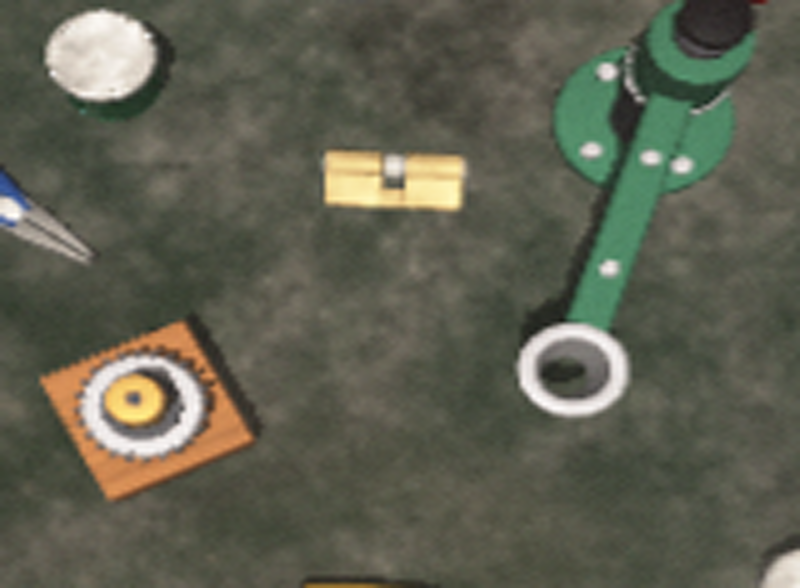

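Run:
```python
from h import *
np.set_printoptions(precision=4,suppress=True)
for n in('scene','top'):
    viewer.get_image(n)
    for t in ['cutter_arbor','nut_centre','arbor_block','collar_mouth','tool_stand']:
        r=finder.trace(t,n)
        for q in r[:1]:
            m=q['mask'];ys,xs=np.nonzero(m);print(n,t,round(q['score'],2),q['centre'],xs.min(),xs.max(),ys.min(),ys.max(),m.sum())
            np.save(f'm_{n}_{t}.npy',m)
```

```text
scene cutter_arbor 0.51 [255.0, 184.3] 249 270 169 193 349
scene nut_centre 0.9 [260.1, 184.9] 249 269 170 193 302
scene arbor_block 0.68 [259.3, 202.6] 246 271 185 209 500
scene collar_mouth 0.79 [256.3, 221.9] 220 288 193 253 1250
scene tool_stand 0.88 [273.8, 236.5] 220 292 192 291 2579
top cutter_arbor 0.97 [207.0, 205.1] 196 220 194 219 513
top nut_centre 0.89 [210.5, 205.4] 196 220 194 218 485
top arbor_block 0.71 [200.5, 124.0] 188 211 112 138 496
top collar_mouth 0.88 [303.8, 162.2] 282 329 111 209 1281
top tool_stand 0.89 [307.2, 142.4] 283 330 107 207 1927
```

Run:
```python
from h import *
np.set_printoptions(precision=4,suppress=True)
# imaged pixel centre from zoom: resize offset
def sz(x,y): return [200+(x+.5)/5-.5,140+(y+.5)/4-.5]
def tz(x,y): return [180+(x+.5)/5-.5,110+(y+.5)/4.2-.5]
for n,a,b,z in [('nuttop',(298,127),(134,399),.114),('collar',(146,237),(573,369),.160),('wheel',(296,181),(145,405),.071),('cap',(401,294),(716,22),.227)]:
    print(n,tri(sz(*a),tz(*b)),atz('scene',sz(*a),z),atz('top',tz(*b),z))
# ellipse of rim in top (white) ; nut gold
im=cv2.imread('pics/top0.png')
def seg(im,roi,lo,hi,nm):
    x0,y0,x1,y1=roi; h=cv2.cvtColor(im[y0:y1,x0:x1],cv2.COLOR_BGR2HSV); m=cv2.inRange(h,lo,hi)
    c=cv2.findContours(m,cv2.RETR_EXTERNAL,cv2.CHAIN_APPROX_NONE)[0]; c=max(c,key=cv2.contourArea)
    e=cv2.fitEllipse(c); c0=np.array(e[0])+[x0,y0]; print(nm,c0,e[1]); return c0
a=seg(im,(278,180,312,215),(0,0,120),(180,60,255),'rim'); print(atz('top',a,.16))
a=seg(im,(195,190,222,222),(15,110,110),(35,255,255),'nut'); print(atz('top',a,.114))
im2=cv2.imread('pics/scene0.png')
a=seg(im2,(216,188,242,216),(0,0,150),(180,60,255),'rim s'); print(atz('scene',a,.16))
```

```text
nuttop (array([0.4689, 0.0426, 0.1165]), np.float64(0.0008425040359597159)) [0.4677 0.0458 0.114 ] [0.4687 0.0426 0.114 ]
collar (array([ 0.4835, -0.1451,  0.1594]), np.float64(0.0002658047868097216)) [ 0.484  -0.1456  0.16  ] [ 0.4834 -0.1451  0.16  ]
wheel (array([0.4694, 0.0416, 0.0674]), np.float64(0.0002652551989210118)) [0.4715 0.0378 0.071 ] [0.469  0.0412 0.071 ]
cap (array([ 0.6446, -0.1936,  0.2236]), np.float64(0.002498432558139445)) [ 0.647  -0.1961  0.227 ] [ 0.6425 -0.1936  0.227 ]
rim [294.2976 197.6673] (21.799598693847656, 21.94261932373047)
[ 0.483  -0.1453  0.16  ]
nut [206.6105 204.8865] (11.263721466064453, 11.438283920288086)
[0.4682 0.0421 0.114 ]
rim s [228.6052 198.7907] (13.874938011169434, 19.218551635742188)
[ 0.4834 -0.1455  0.16  ]
```

```bash
cat >> h.py <<'E'
from scipy.spatial.transform import Rotation as Ro
def st(p=1):
    s=manip.get_state(); q=s['ee_rot']; R=Ro.from_quat([q[1],q[2],q[3],q[0]]).as_matrix()
    s['R']=R
    if p: print('t %.2f pos'%s['clock'],np.round(s['position']*1000,1),'F',np.round(s['contact_force'],2),'M',np.round(s['moment'],3),'w %.1f'%(s['width']*1000),'xax',np.round(R[:,0],4),'zax',np.round(R[:,2],4),'q',np.round(s['qpos'],2))
    return s
def to(target,s=None,p=1):  # world mm target -> tool shift mm
    s=s or st(p); d=s['R'].T@(np.array(target)-s['position']*1000); print('shift',np.round(d,1)); return d
E
python3 - <<'E'
from h import *
s=st(); print(s['R']); to([227.5,528.1,400],s); to([350,300,400],s); to([468.4,42.2,200],s)
print(proj('scene',s['position']))
E
```

```text
t 1.30 pos [227.5 528.1 231.3] F [0.49 1.05 0.03] M [-0.008 -0.001  0.026] w 85.1 xax [-0.  0. -1.] zax [0.3957 0.9184 0.    ] q [ 1.04  0.28  1.5   0.    1.36 -0.12]
[[-9.95354158e-06 -9.18388351e-01  3.95680221e-01]
 [ 2.07100175e-05  3.95680220e-01  9.18388351e-01]
 [-1.00000000e+00  1.73357609e-05  1.50814193e-05]]
shift [-168.7    0.    -0. ]
shift [-168.7 -202.7 -161. ]
shift [  31.3 -413.5 -350.9]
[264.52300008  59.92786091]
```

Call:
move_arm:
  rows:
    - [[-40, 0, 0], 0, 85]
    - [[-80, 0, 0], 0, 85]
    - [[-120, 0, 0], 0, 85]
    - [[-160, 0, 0], 0, 85]
    - [[-180, 0, 0], 0, 85]
    - [[-180, 0, 0], 0, 85]

```text
clock: 1.8
position: [0.2284, 0.5296, 0.4175]
ee_rot: [0.594, -0.387, 0.587, 0.391]
contact_force: [-0.2, 0.7, 0.4]
width: 0.0851
```

Run:
```python
from h import *
s=st(); snap('scene','s1.png'); to([350,300,400],s);to([420,150,400],s)
```

```text
t 1.80 pos [228.4 529.6 417.5] F [-0.17  0.7   0.36] M [ 0.047 -0.024 -0.028] w 85.1 xax [ 0.0058  0.01   -0.9999] zax [0.3956 0.9183 0.0115] q [ 1.04  0.23  1.12  0.    1.78 -0.12]
shift [  15.9 -202.5 -162.9]
shift [  14.8 -326.1 -273. ]
```

View pics/s1.png

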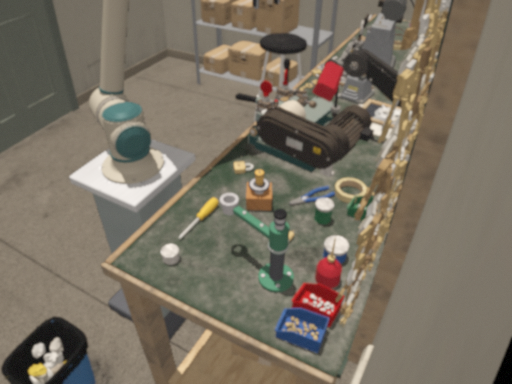

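Call:
move_arm:
  rows:
    - [[0, -29, -25], 0.1, 85]
    - [[0, -58, -50], 0.2, 85]
    - [[0, -87, -75], 0.3, 85]
    - [[0, -116, -99], 0.4, 85]
    - [[0, -145, -123], 0.5, 85]
    - [[0, -174, -148], 0.6, 85]
    - [[0, -203, -173], 0.7, 85]
    - [[0, -232, -197], 0.8, 85]

```text
clock: 2.52
position: [0.3627, 0.2541, 0.4116]
ee_rot: [0.696, -0.125, 0.695, 0.128]
contact_force: [-0.0, 0.3, -0.3]
width: 0.0853
```

Run:
```python
from h import *
s=st(); to([468.4,42.2,250],s); z=s['R'][:,2]; print('turn',np.arctan2(z[1],z[0])-np.arctan2(-.049,.161))
```

```text
t 2.52 pos [362.7 254.1 411.6] F [-0.04  0.3  -0.33] M [ 0.059 -0.022 -0.032] w 85.3 xax [ 6.0e-04  4.2e-03 -1.0e+00] zax [0.9361 0.3517 0.0021] q [0.45 0.02 1.39 0.   1.73 0.09]
shift [ 160.8 -236.1   24.1]
turn 0.6548595939919493
```

Call:
move_arm:
  rows:
    - [[0, -36, 4], 0.1, 85]
    - [[0, -72, 8], 0.2, 85]
    - [[0, -108, 12], 0.3, 85]
    - [[0, -144, 16], 0.4, 85]
    - [[0, -180, 20], 0.5, 85]
    - [[20, -210, 22], 0.6, 85]
    - [[50, -236, 24], 0.65, 85]
    - [[80, -236, 24], 0.65, 85]

```text
clock: 3.18
position: [0.47, 0.0376, 0.3281]
ee_rot: [0.699, 0.105, 0.699, -0.104]
contact_force: [-0.1, -0.0, -0.6]
width: 0.0852
```

Run:
```python
from h import *
s=st(); to([468.4,42.2,78],s); z=s['R'][:,2]; print('turn',np.arctan2(z[1],z[0])-np.arctan2(-.049,.161))
```

```text
t 3.18 pos [470.   37.6 328.1] F [-0.1  -0.04 -0.58] M [ 0.031 -0.065  0.027] w 85.2 xax [ 7.0e-04  1.2e-03 -1.0e+00] zax [ 9.561e-01 -2.929e-01  3.000e-04] q [-0.07  0.07  1.52  0.    1.54  0.23]
shift [250.1   3.6  -2.9]
turn -0.0018667223433541658
```

Call:
move_arm:
  rows:
    - [[40, 4, -3], 0, 85]
    - [[80, 4, -3], 0, 85]
    - [[120, 4, -3], 0, 85]
    - [[150, 4, -3], 0, 85]
    - [[165, 4, -3], 0, 85]
    - [[170, 4, -3], 0, 85]
    - [[170, 4, -3], 0, 85]

```text
clock: 3.77
position: [0.4664, 0.0426, 0.1559]
ee_rot: [0.698, 0.105, 0.701, -0.104]
contact_force: [-1.0, -0.0, -0.4]
width: 0.0854
```

Run:
```python
from h import *
s=st(); to([468.4,42.2,78],s)
a=snap('scene','s2.png');b=snap('top','t2.png')
cv2.imwrite('pics/c2.png',np.hstack([cv2.resize(a[130:230,210:310],None,fx=4,fy=4),cv2.resize(b[155:255,160:260],None,fx=4,fy=4)])[:,:,::-1])
```

```text
t 3.77 pos [466.4  42.6 155.9] F [-0.99 -0.01 -0.41] M [ 0.036 -0.027  0.002] w 85.4 xax [-0.0047  0.0015 -1.    ] zax [ 0.9561 -0.293  -0.0049] q [-0.06  0.18  1.84  0.    1.13  0.24]
shift [77.9  0.2  2.4]
```

View pics/c2.png

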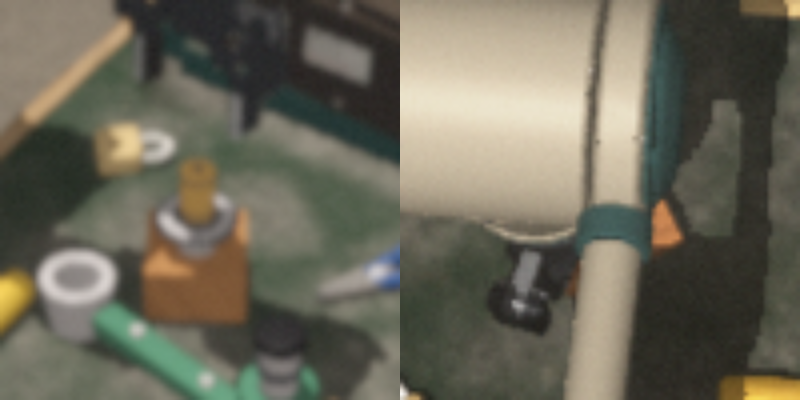

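Call:
move_arm:
  rows:
    - [[30, 0, 2], 0, 85]
    - [[55, 0, 2.4], 0, 85]
    - [[70, 0, 2.4], 0, 85]
    - [[77, 0, 2.4], 0, 85]
    - [[79, 0, 2.4], 0, 85]
    - [[79, 0, 2.4], 0, 85]
    - [[79, 0, 2.4], 0, 85]

```text
clock: 4.45
position: [0.4725, 0.0419, 0.0809]
ee_rot: [0.701, 0.105, 0.698, -0.104]
contact_force: [-0.0, 0.3, -0.3]
width: 0.0847
```

Run:
```python
from h import *
s=st(); to([468.4,42.2,77],s)
a=snap('scene','s3.png')
cv2.imwrite('pics/c3.png',cv2.resize(a[130:230,210:310],None,fx=6,fy=6)[:,:,::-1])
```

```text
t 4.45 pos [472.5  41.9  80.9] F [-0.02  0.26 -0.27] M [ 0.021  0.013 -0.044] w 84.7 xax [ 0.0044  0.001  -1.    ] zax [ 0.9561 -0.2929  0.0039] q [-0.06  0.27  1.94  0.    0.93  0.24]
shift [ 3.9 -0.9 -4. ]
```

View pics/c3.png

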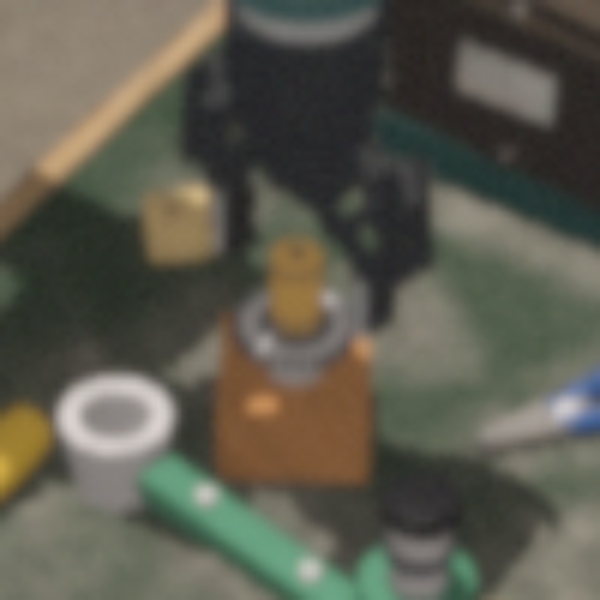

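Call:
move_arm:
  rows:
    - [[4, -1, -4], 0, 85]
    - [[4, -1, -4], 0, 85]
    - [[4, -1, -4], 0, 85]

```text
clock: 4.75
position: [0.4681, 0.0422, 0.0772]
ee_rot: [0.701, 0.105, 0.698, -0.104]
contact_force: [-0.4, 0.4, 0.4]
width: 0.085
```

Run:
```python
from h import *
s=st(); to([468.4,42.2,77],s)
```

```text
t 4.75 pos [468.1  42.2  77.2] F [-0.35  0.43  0.39] M [-0.008  0.031  0.012] w 85.0 xax [ 0.0049  0.001  -1.    ] zax [ 0.9562 -0.2928  0.0044] q [-0.06  0.26  1.96  0.    0.92  0.24]
shift [0.2 0.1 0.3]
```

Call:
move_arm:
  rows:
    - [[0, 0, 0], 0, 60]
    - [[0, 0, 0], 0, 40]
    - [[0, 0, 0], 0, 30]
    - [[0, 0, 0], 0, 22]
    - [[0, 0, 0], 0, 18]
    - [[0, 0, 0], 0, 18]
    - [[0, 0, 0], 0, 18]
    - [[0, 0, 0], 0, 18]
  force: 60

```text
clock: 5.42
position: [0.4682, 0.0421, 0.0774]
ee_rot: [0.701, 0.105, 0.698, -0.104]
contact_force: [0.0, 0.9, 3.2]
width: 0.0247
```

Run:
```python
from h import *
s=st()
```

```text
t 5.42 pos [468.2  42.1  77.4] F [0.02 0.91 3.23] M [ 0.009  0.094 -0.028] w 24.7 xax [ 5.1e-03  9.0e-04 -1.0e+00] zax [ 0.9562 -0.2928  0.0046] q [-0.06  0.26  1.96  0.    0.92  0.24]
```

Call:
move_arm:
  rows:
    - [[-3, 0, 0], 0, 18]
    - [[-8, 0, 0], 0, 18]
    - [[-14, 0, 0], 0, 18]
    - [[-20, 0, 0], 0, 18]
    - [[-25, 0, 0], 0, 18]
    - [[-28, 0, 0], 0, 18]
    - [[-30, 0, 0], 0, 18]
    - [[-30, 0, 0], 0, 18]

```text
clock: 6.08
position: [0.4684, 0.0421, 0.108]
ee_rot: [0.701, 0.105, 0.697, -0.104]
contact_force: [0.1, -0.1, -1.9]
width: 0.0248
```

Run:
```python
from h import *
s=st()
a=snap('scene','s4.png')
cv2.imwrite('pics/c4.png',cv2.resize(a[120:230,210:310],None,fx=5,fy=5)[:,:,::-1])
st()
```

```text
t 6.08 pos [468.4  42.1 108. ] F [ 0.06 -0.09 -1.93] M [-0.022  0.047  0.014] w 24.8 xax [ 6.2e-03  9.0e-04 -1.0e+00] zax [ 0.9562 -0.2928  0.0057] q [-0.06  0.23  1.92  0.    0.99  0.24]
t 6.13 pos [468.1  42.1 107.6] F [-0.02  0.86 -2.91] M [-0.005  0.012 -0.03 ] w 24.5 xax [ 5.5e-03  9.0e-04 -1.0e+00] zax [ 0.9562 -0.2928  0.005 ] q [-0.06  0.23  1.92  0.    0.99  0.24]
```

View pics/c4.png

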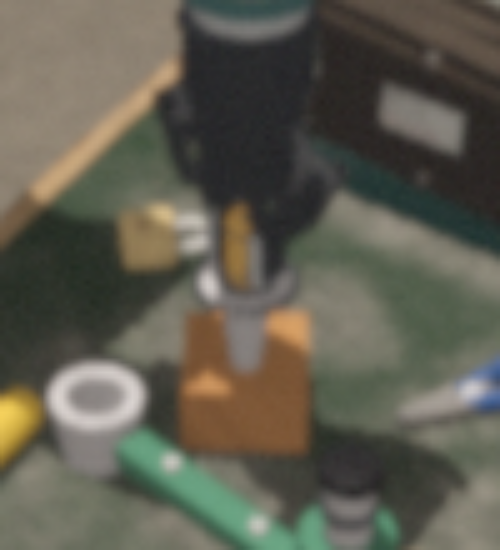

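Call:
move_arm:
  rows:
    - [[-10, 0, 0], 0, 18]
    - [[-30, 0, 0], 0, 18]
    - [[-60, 0, 0], 0, 18]
    - [[-90, 0, 0], 0, 18]
    - [[-120, 0, 0], 0, 18]
    - [[-140, 0, 0], 0, 18]
    - [[-150, 0, 0], 0, 18]
    - [[-154, 0, 0], 0, 18]

```text
clock: 6.8
position: [0.468, 0.0419, 0.263]
ee_rot: [0.702, 0.105, 0.696, -0.104]
contact_force: [0.2, 0.9, -3.7]
width: 0.0246
```

Run:
```python
from h import *
s=st(); to([483.3,-145.4,263],s)
```

```text
t 6.80 pos [468.   41.9 263. ] F [ 0.2   0.88 -3.66] M [ 0.006 -0.034  0.026] w 24.6 xax [ 8.3e-03  8.0e-04 -1.0e+00] zax [ 0.9562 -0.2928  0.0077] q [-0.06  0.09  1.66  0.    1.38  0.24]
shift [  -0.  -174.6   69.5]
```

Call:
move_arm:
  rows:
    - [[0, -10, 4], 0, 18]
    - [[0, -35, 14], 0, 18]
    - [[0, -65, 26], 0, 18]
    - [[0, -95, 38], 0, 18]
    - [[0, -125, 50], 0, 18]
    - [[0, -150, 60], 0, 18]
    - [[0, -167, 66], 0, 18]
    - [[0, -174, 69], 0, 18]

```text
clock: 7.47
position: [0.4819, -0.1478, 0.2605]
ee_rot: [0.701, 0.106, 0.698, -0.105]
contact_force: [0.8, -0.2, -3.1]
width: 0.0245
```

Call:
move_arm:
  rows:
    - [[0, 0, 0], 0, 18]
    - [[0, 0, 0], 0, 18]
    - [[0, 0, 0], 0, 18]

```text
clock: 7.72
position: [0.4812, -0.1468, 0.2596]
ee_rot: [0.7, 0.107, 0.699, -0.105]
contact_force: [-0.3, 0.6, -1.2]
width: 0.0249
```

Run:
```python
from h import *
s=st(); to([483.3,-145.4,263],s)
F=[];
a=snap('scene','s5.png');b=snap('top','t5.png')
for i in range(5):
    F.append(st(0)['contact_force']); viewer.get_image('top')
print(np.mean(F,0),np.std(F,0)); st()
cv2.imwrite('pics/c5.png',np.hstack([cv2.resize(a[110:240,190:290],None,fx=4,fy=4),cv2.resize(b[120:250,240:340],None,fx=4,fy=4)])[:,:,::-1])
```

```text
t 7.72 pos [ 481.2 -146.8  259.6] F [-0.27  0.59 -1.21] M [ 0.03   0.012 -0.015] w 24.9 xax [ 0.002   0.0024 -1.    ] zax [ 0.9554 -0.2953  0.0012] q [-0.44  0.15  1.6   0.    1.39 -0.14]
shift [-3.4  1.9  1.6]
[-0.28409493 -0.11093677 -1.93617026] [0.31082617 0.51181988 0.35071207]
t 8.07 pos [ 482.  -147.2  260.8] F [ 0.57 -0.07 -2.55] M [ 0.019 -0.049 -0.01 ] w 24.8 xax [ 4.5e-03  5.0e-04 -1.0e+00] zax [ 0.9556 -0.2947  0.0041] q [-0.44  0.15  1.6   0.    1.39 -0.14]
```

View pics/c5.png

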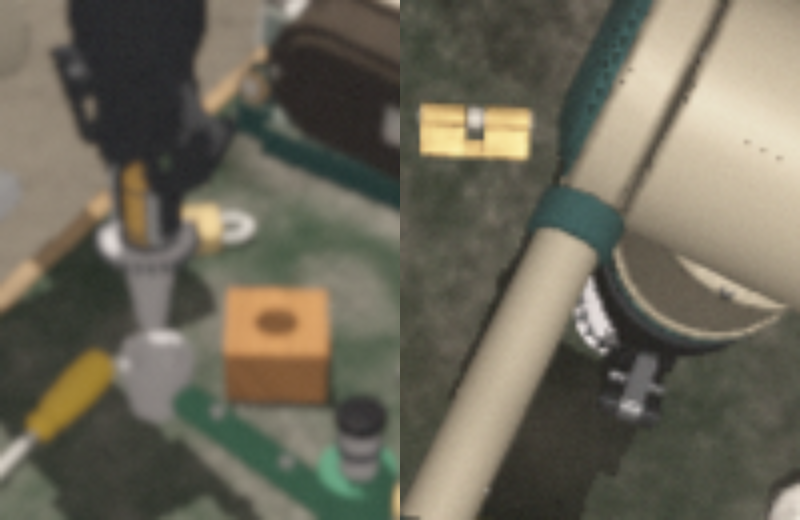

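Run:
```python
from h import *
s=st(); to([483.3,-145.4,205],s)
im=cv2.imread('pics/s5.png')
for n,P in [('tip',(482,-147,187.5)),('nuttop',(482,-147,297)),('wheel',(482,-147,254))]: print(n,proj('scene',np.array(P)/1000), proj('scene',np.array(P)/1000+[0,.002,0]))
cv2.imwrite('pics/c5b.png',cv2.resize(im[130:220,205:255],None,fx=8,fy=6.5,interpolation=cv2.INTER_CUBIC))
```

```text
t 8.07 pos [ 482.  -147.2  260.8] F [ 0.57 -0.07 -2.55] M [ 0.019 -0.049 -0.01 ] w 24.8 xax [ 4.5e-03  5.0e-04 -1.0e+00] zax [ 0.9556 -0.2947  0.0041] q [-0.44  0.15  1.6   0.    1.39 -0.14]
shift [55.8  2.   0.5]
tip [227.47187363 190.47496425] [227.90062154 190.02227772]
nuttop [225.99714616 153.65466418] [226.45972922 153.22136414]
wheel [226.59500974 168.7297611 ] [227.04380616 168.28737202]
```

View pics/c5b.png

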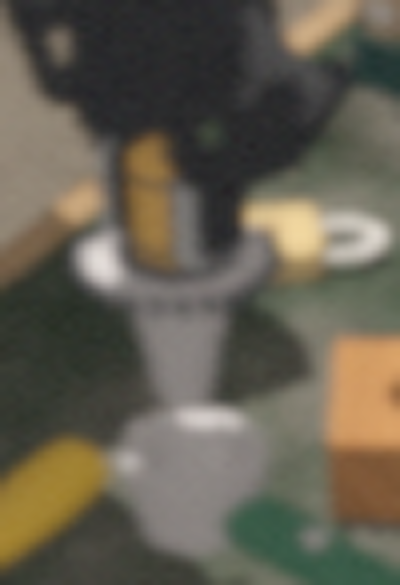

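Call:
move_arm:
  rows:
    - [[6, 1, 0], 0, 18]
    - [[16, 2, 0.5], 0, 18]
    - [[28, 2, 0.5], 0, 18]
    - [[40, 2, 0.5], 0, 18]
    - [[50, 2, 0.5], 0, 18]
    - [[55, 2, 0.5], 0, 18]
    - [[56, 2, 0.5], 0, 18]
    - [[56, 2, 0.5], 0, 18]

```text
clock: 8.73
position: [0.4832, -0.1453, 0.2043]
ee_rot: [0.7, 0.106, 0.698, -0.105]
contact_force: [-0.3, 0.4, -2.5]
width: 0.0244
```

```bash
cat >> h.py <<'E'
def avg(n=5,cam='scene'):
    F=[];M=[];P=[]
    for i in range(n):
        s=st(0);F.append(s['contact_force']);M.append(s['moment']);P.append(s['position']*1000); im=viewer.get_image(cam)
    R=s['R']; f=np.mean(F,0)
    print('avg F',np.round(f,2),'toolF',np.round(R.T@f,2),'M',np.round(np.mean(M,0),3),'P',np.round(np.mean(P,0),1)); return im
def collar(im):
    h=cv2.cvtColor(im,cv2.COLOR_RGB2HSV)
E
python3 - <<'E'
from h import *
s=st(); avg(4); s=st(); to([483.3,-145.4,185],s)
E
```

```text
t 8.73 pos [ 483.2 -145.3  204.3] F [-0.29  0.42 -2.46] M [-0.019 -0.031  0.005] w 24.4 xax [ 3.7e-03  9.0e-04 -1.0e+00] zax [ 0.9556 -0.2947  0.0033] q [-0.43  0.19  1.7   0.    1.26 -0.13]
avg F [-0.23  0.18 -2.22] toolF [ 2.22  0.1  -0.29] M [-0.015 -0.015 -0.005] P [ 483.6 -145.5  205. ]
t 8.93 pos [ 483.8 -145.6  205.5] F [-0.15  0.36 -2.21] M [-0.036  0.049 -0.028] w 25.0 xax [ 5.8e-03 -1.0e-04 -1.0e+00] zax [ 0.9556 -0.2947  0.0056] q [-0.43  0.18  1.7   0.    1.26 -0.13]
shift [20.5  0.1 -0.6]
```

Call:
move_arm:
  rows:
    - [[3, 0, 0], 0, 18]
    - [[7, 0, 0], 0, 18]
    - [[11, 0, 0], 0, 18]
    - [[15, 0, 0], 0, 18]
    - [[17, 0, 0], 0, 18]
    - [[18, 0, 0], 0, 18]
    - [[18, 0, 0], 0, 18]

```text
clock: 9.52
position: [0.4837, -0.1455, 0.187]
ee_rot: [0.701, 0.106, 0.697, -0.105]
contact_force: [-0.1, 0.3, -2.5]
width: 0.0245
```

Run:
```python
from h import *
avg(6); s=st(); to([483.3,-145.4,180.3],s)
```

```text
avg F [-0.18  0.26 -2.39] toolF [ 2.38  0.19 -0.26] M [-0.004 -0.003  0.007] P [ 483.9 -145.6  187.5]
t 9.82 pos [ 484.  -145.7  187.7] F [-0.2  -0.12 -3.11] M [-0.009 -0.018 -0.028] w 24.6 xax [ 6.2e-03 -3.0e-04 -1.0e+00] zax [ 0.9556 -0.2947  0.006 ] q [-0.43  0.2   1.72  0.    1.21 -0.13]
shift [ 7.4  0.1 -0.8]
```

Call:
move_arm:
  rows:
    - [[1, 0, -0.3], 0, 18]
    - [[2, 0, -0.6], 0, 18]
    - [[3, 0, -0.6], 0, 18]
    - [[4, 0, -0.6], 0, 18]
    - [[5, 0, -0.6], 0, 18]
    - [[5, 0, -0.6], 0, 18]

```text
clock: 10.32
position: [0.4834, -0.1455, 0.1824]
ee_rot: [0.701, 0.106, 0.697, -0.105]
contact_force: [-0.3, 0.2, -2.9]
width: 0.0245
```

Run:
```python
from h import *
avg(6); s=st(); to([483.3,-145.4,180.3],s)
```

```text
avg F [ 0.06  0.02 -2.33] toolF [2.33 0.04 0.04] M [-0.012 -0.003 -0.   ] P [ 483.4 -145.5  182.6]
t 10.62 pos [ 483.5 -145.5  182.7] F [-0.41 -0.57 -2.6 ] M [-0.005 -0.03   0.046] w 24.5 xax [ 6.3e-03 -2.0e-04 -1.0e+00] zax [ 0.9556 -0.2947  0.0061] q [-0.43  0.2   1.73  0.    1.2  -0.13]
shift [ 2.4  0.  -0.2]
```

Still free. Small steps further.

Call:
move_arm:
  rows:
    - [[0.6, 0, 0], 0, 18]
    - [[1.2, 0, 0], 0, 18]
    - [[1.8, 0, 0], 0, 18]
    - [[2.4, 0, 0], 0, 18]
    - [[3, 0, 0], 0, 18]
    - [[3, 0, 0], 0, 18]

```text
clock: 11.12
position: [0.4836, -0.1456, 0.1797]
ee_rot: [0.701, 0.106, 0.697, -0.105]
contact_force: [0.5, 0.1, -0.5]
width: 0.0247
```

Run:
```python
from h import *
avg(6); s=st(); to([483.3,-145.4,180.3],s)
```

```text
avg F [ 0.25 -0.33 -1.14] toolF [ 1.15 -0.24  0.33] M [-0.     0.025  0.017] P [ 483.6 -145.5  179.8]
t 11.42 pos [ 483.6 -145.5  179.8] F [ 0.19 -0.35 -2.15] M [ 0.004  0.016 -0.012] w 24.9 xax [ 6.4e-03 -3.0e-04 -1.0e+00] zax [ 0.9556 -0.2947  0.0062] q [-0.43  0.2   1.74  0.    1.19 -0.13]
shift [-0.5  0.  -0.3]
```

Call:
move_arm:
  rows:
    - [[0.6, 0, 0.2], 0, 18]
    - [[1.2, -0.1, 0.3], 0, 18]
    - [[1.8, -0.1, 0.3], 0, 18]
    - [[2.4, -0.1, 0.3], 0, 18]
    - [[3, -0.1, 0.3], 0, 18]
    - [[3.6, -0.1, 0.3], 0, 18]
    - [[4, -0.1, 0.3], 0, 18]
    - [[4, -0.1, 0.3], 0, 18]

```text
clock: 12.08
position: [0.4836, -0.1456, 0.1756]
ee_rot: [0.701, 0.106, 0.697, -0.105]
contact_force: [-0.7, 0.1, -0.9]
width: 0.0245
```

Run:
```python
from h import *
im=avg(8); s=st(); to([483.3,-145.4,165],s)
cv2.imwrite('pics/c6.png',cv2.resize(im[120:300,190:310],None,fx=5,fy=3.3,interpolation=cv2.INTER_CUBIC)[:,:,::-1])
```

```text
avg F [-1.35  0.63 -1.1 ] toolF [ 1.09  0.2  -1.48] M [0.124 0.293 0.014] P [ 483.6 -145.6  175.7]
t 12.48 pos [ 483.6 -145.6  175.7] F [-1.76  0.05 -0.7 ] M [ 0.203  0.437 -0.002] w 24.8 xax [ 6.e-03 -2.e-04 -1.e+00] zax [ 0.9556 -0.2948  0.0058] q [-0.43  0.21  1.74  0.    1.18 -0.13]
shift [10.7  0.1 -0.4]
```

View pics/c6.png

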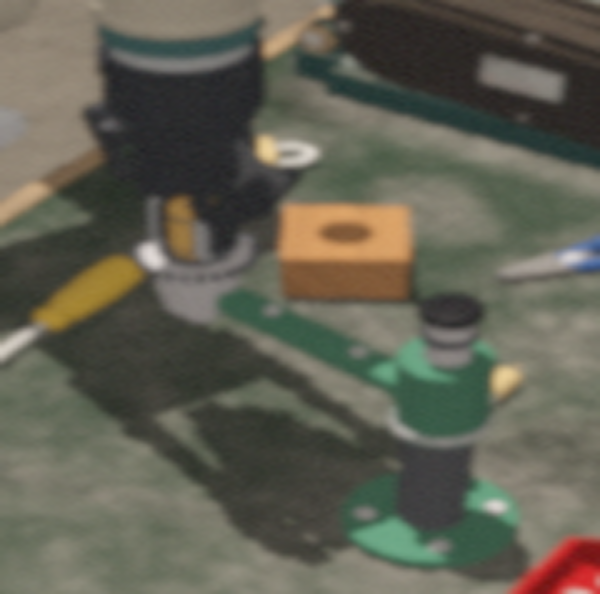

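Call:
move_arm:
  rows:
    - [[0, 0, -0.3], 0, 18]
    - [[0.5, 0, -0.5], 0, 18]
    - [[1, 0, -0.5], 0, 18]
    - [[1.5, 0, -0.5], 0, 18]
    - [[2, 0, -0.5], 0, 18]
    - [[2, 0, -0.5], 0, 18]

```text
clock: 12.98
position: [0.4835, -0.1456, 0.1738]
ee_rot: [0.702, 0.106, 0.697, -0.105]
contact_force: [0.1, -0.7, -0.7]
width: 0.0246
```

Run:
```python
from h import *
im=avg(8); s=st(); to([483.3,-145.4,165],s)
```

```text
avg F [ 0.25  0.16 -1.  ] toolF [1.   0.22 0.18] M [ 0.049 -0.02  -0.007] P [ 483.5 -145.6  173.8]
t 13.38 pos [ 483.5 -145.6  173.9] F [ 0.82  0.26 -0.43] M [ 0.014 -0.088 -0.028] w 24.6 xax [ 6.7e-03 -5.0e-04 -1.0e+00] zax [ 0.9556 -0.2947  0.0066] q [-0.43  0.21  1.75  0.    1.18 -0.13]
shift [ 8.9  0.1 -0.3]
```

Call:
move_arm:
  rows:
    - [[0.6, 0, 0], 0, 18]
    - [[1.2, 0, 0], 0, 18]
    - [[1.8, 0, 0], 0, 18]
    - [[2.4, 0, 0], 0, 18]
    - [[3, 0, 0], 0, 18]
    - [[3.5, 0, 0], 0, 18]
    - [[4, 0, 0], 0, 18]
    - [[4, 0, 0], 0, 18]

```text
clock: 14.05
position: [0.4835, -0.1456, 0.1698]
ee_rot: [0.702, 0.106, 0.697, -0.105]
contact_force: [1.3, 0.3, -0.4]
width: 0.0247
```

Run:
```python
from h import *
im=avg(10); s=st(); to([483.3,-145.4,165],s)
```

```text
avg F [ 0.21 -0.05 -0.33] toolF [0.33 0.01 0.22] M [ 0.053  0.011 -0.015] P [ 483.5 -145.6  169.9]
t 14.55 pos [ 483.5 -145.6  169.9] F [0.41 0.45 0.65] M [0.076 0.061 0.02 ] w 24.5 xax [ 6.7e-03 -5.0e-04 -1.0e+00] zax [ 0.9555 -0.2948  0.0066] q [-0.43  0.21  1.75  0.    1.17 -0.13]
shift [ 4.9  0.1 -0.3]
```

Call:
move_arm:
  rows:
    - [[0.6, 0, 0], 0, 18]
    - [[1.2, 0, 0], 0, 18]
    - [[1.8, 0, 0], 0, 18]
    - [[2.4, 0, 0], 0, 18]
    - [[2.4, 0, 0], 0, 18]
    - [[2.4, 0, 0], 0, 18]

```text
clock: 15.05
position: [0.4835, -0.1456, 0.1674]
ee_rot: [0.702, 0.106, 0.697, -0.105]
contact_force: [-0.3, -0.3, -0.3]
width: 0.0247
```

Run:
```python
from h import *
im=avg(24); s=st(); to([483.3,-145.4,165],s)
cv2.imwrite('pics/s7.png',im[:,:,::-1])
cv2.imwrite('pics/c7.png',cv2.resize(im[150:230,200:280],None,fx=7,fy=7,interpolation=cv2.INTER_CUBIC)[:,:,::-1])
```

```text
avg F [-0.02  0.03  0.04] toolF [-0.04  0.02 -0.03] M [ 0.049  0.055 -0.005] P [ 483.5 -145.6  167.5]
t 16.25 pos [ 483.5 -145.6  167.5] F [ 0.86 -0.44  0.21] M [ 0.061  0.107 -0.02 ] w 24.5 xax [ 6.7e-03 -5.0e-04 -1.0e+00] zax [ 0.9556 -0.2947  0.0066] q [-0.43  0.21  1.76  0.    1.16 -0.13]
shift [ 2.5  0.2 -0.3]
```

View pics/c7.png

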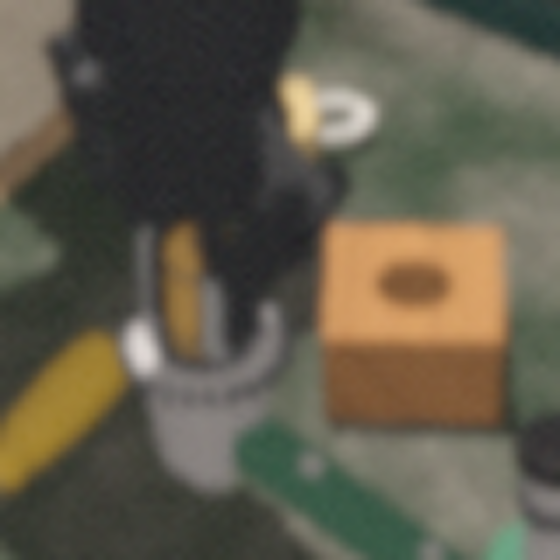

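Call:
move_arm:
  rows:
    - [[0, 0, 0], 0, 18]
    - [[0, 0, 0], 0, 18]
    - [[0, 0, 0], 0, 18]
    - [[0, 0, 0], 0, 18]
  force: 20

```text
clock: 16.58
position: [0.4835, -0.1456, 0.1675]
ee_rot: [0.702, 0.106, 0.697, -0.105]
contact_force: [0.3, -0.4, 0.8]
width: 0.0245
```

Run:
```python
from h import *
im=avg(12); s=st()
```

```text
avg F [-0.13  0.1   0.13] toolF [-0.13  0.06 -0.15] M [ 0.051  0.051 -0.001] P [ 483.5 -145.6  167.5]
t 17.18 pos [ 483.5 -145.6  167.5] F [-0.82 -0.36  0.06] M [0.075 0.045 0.034] w 24.8 xax [ 6.7e-03 -5.0e-04 -1.0e+00] zax [ 0.9556 -0.2947  0.0065] q [-0.43  0.21  1.76  0.    1.16 -0.13]
```

Call:
move_arm:
  rows:
    - [[-0.3, 0, 0], 0, 18]
    - [[-0.6, 0, 0], 0, 18]
    - [[-0.6, 0, 0], 0, 18]
    - [[-0.6, 0, 0], 0, 26]
    - [[-0.6, 0, 0], 0, 28]
    - [[-0.6, 0, 0], 0, 32]
    - [[-0.6, 0, 0], 0, 38]
    - [[-0.6, 0, 0], 0, 44]

```text
clock: 17.85
position: [0.4835, -0.1456, 0.168]
ee_rot: [0.702, 0.106, 0.697, -0.105]
contact_force: [0.5, -0.5, -0.0]
width: 0.0435
```

Run:
```python
from h import *
im=avg(3); s=st()
cv2.imwrite('pics/c8.png',cv2.resize(im[150:230,200:280],None,fx=7,fy=7,interpolation=cv2.INTER_CUBIC)[:,:,::-1])
```

```text
avg F [ 0.69 -0.23 -0.35] toolF [ 0.36 -0.02  0.73] M [ 0.     0.012 -0.003] P [ 483.5 -145.6  168.1]
t 18.00 pos [ 483.5 -145.6  168.1] F [0.61 0.45 0.17] M [ 0.032 -0.007 -0.004] w 44.0 xax [ 6.7e-03 -5.0e-04 -1.0e+00] zax [ 0.9556 -0.2947  0.0065] q [-0.43  0.21  1.76  0.    1.16 -0.13]
```

View pics/c8.png

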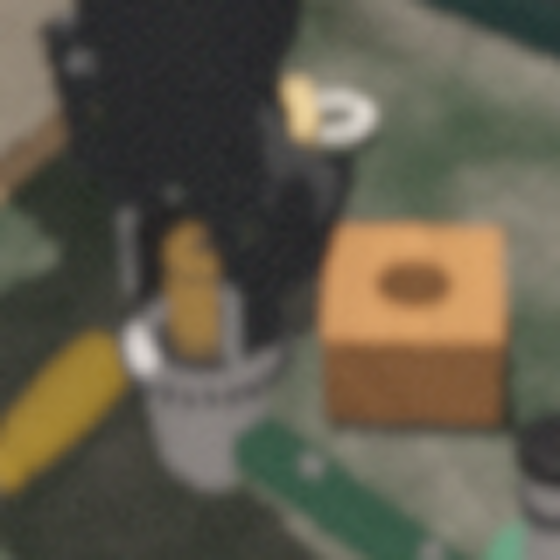

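Call:
move_arm:
  rows:
    - [[0, 0, 0], 0, 60]
    - [[0, 0, 0], 0, 70]
    - [[-2, 0, 0], 0, 70]
    - [[-8, 0, 0], 0, 70]
    - [[-18, 0, 0], 0, 70]
    - [[-30, 0, 0], 0, 70]
    - [[-45, 0, 0], 0, 70]
    - [[-60, 0, 0], 0, 70]

```text
clock: 18.67
position: [0.4832, -0.1456, 0.2296]
ee_rot: [0.702, 0.106, 0.697, -0.105]
contact_force: [0.1, -0.6, -0.3]
width: 0.0702
```

Call:
move_arm:
  rows:
    - [[-20, 0, 0], 0, 70]
    - [[-50, 0, 0], 0, 70]
    - [[-80, 0, 0], 0, 70]
    - [[-110, 30, 0], 0, 70]
    - [[-130, 60, 0], 0, 70]
    - [[-140, 90, -20], 0, 70]
    - [[-140, 120, -50], 0, 70]
    - [[-140, 150, -80], 0, 70]

```text
clock: 19.33
position: [0.4507, 0.0213, 0.371]
ee_rot: [0.703, 0.106, 0.695, -0.105]
contact_force: [1.0, 0.7, -0.8]
width: 0.0697
```

Run:
```python
from h import *
st();a=snap('scene','s9.png');b=snap('top','t9.png')
cv2.imwrite('pics/c9.png',np.hstack([cv2.resize(a[150:290,200:310],None,fx=3.6,fy=4),cv2.resize(b[100:240,240:350],None,fx=3.6,fy=4)])[:,:,::-1])
```

```text
t 19.33 pos [450.7  21.3 371. ] F [ 0.98  0.65 -0.84] M [ 0.026  0.004 -0.079] w 69.7 xax [ 1.050e-02 -7.000e-04 -9.999e-01] zax [ 0.9553 -0.2956  0.0102] q [-0.11  0.03  1.47  0.    1.63  0.19]
```

View pics/c9.png

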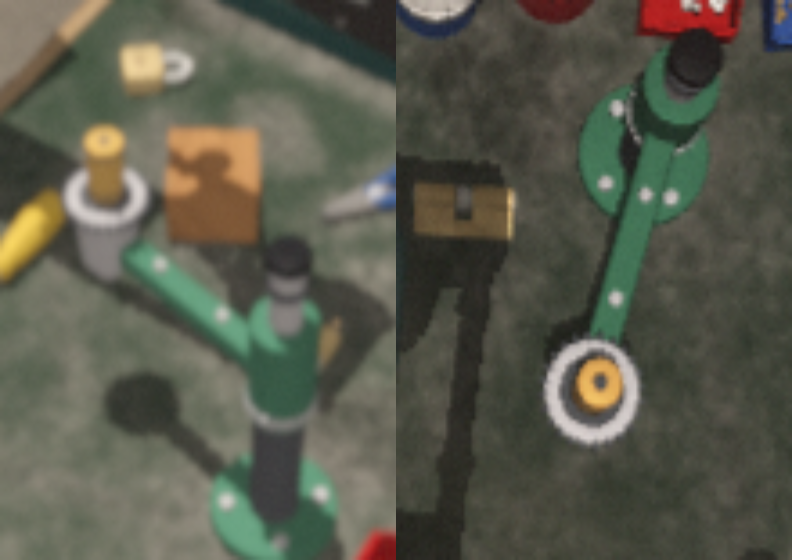

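Run:
```python
from h import *
np.set_printoptions(precision=4,suppress=True)
g=[]
for i in range(6):
    im=viewer.get_image('scene'); r=cv2.cvtColor(im[175:205,218:240],cv2.COLOR_RGB2HSV); m=cv2.inRange(r,(15,110,90),(35,255,255)); ys,xs=np.nonzero(m); g.append((xs.mean(),ys.mean(),len(xs)))
print(np.round(g,2))
s=cv2.imread('pics/s9.png');t=cv2.imread('pics/t9.png')
cv2.imwrite('pics/z9.png',np.hstack([cv2.resize(s[175:230,210:250],None,fx=10,fy=10,interpolation=cv2.INTER_CUBIC),cv2.resize(t[170:225,275:315],None,fx=10,fy=10,interpolation=cv2.INTER_CUBIC)]))
for z in (.217,.210,.205,.200): print(z,proj('scene',[.4835,-.1455,z]),proj('top',[.4835,-.1455,z]))
```

```text
[[ 10.76  14.86 160.  ]
 [ 10.69  15.06 162.  ]
 [ 10.64  14.81 163.  ]
 [ 10.67  14.88 160.  ]
 [ 10.66  14.92 161.  ]
 [ 10.69  14.89 162.  ]]
0.217 [227.9478 180.9088] [297.4418 194.6162]
0.21 [228.0356 183.1757] [297.0464 194.9784]
0.205 [228.0979 184.7827] [296.7677 195.2337]
0.2 [228.1599 186.3797] [296.492  195.4863]
```

View pics/z9.png

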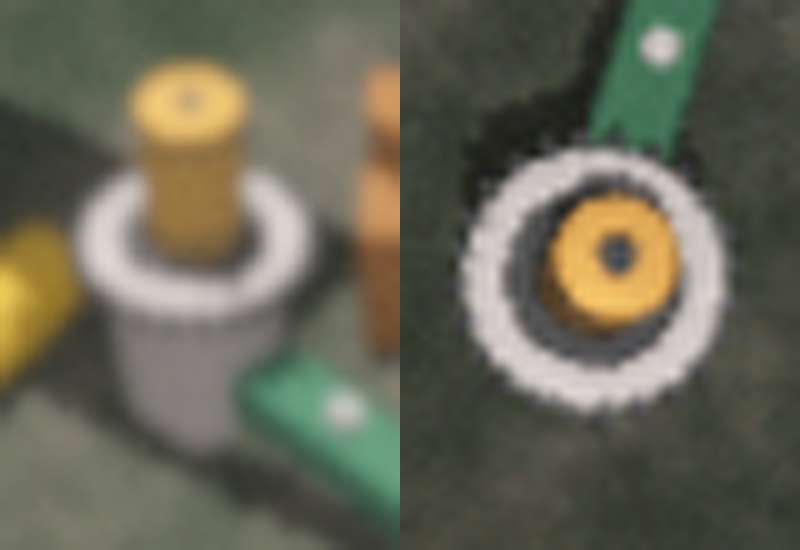

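```bash
python3 -c "
from h import *
st(); print(manip.sign_off())"
```

```text
t 19.73 pos [451.2  19.  369.2] F [-0.46  0.14  0.77] M [ 0.006 -0.053  0.017] w 70.1 xax [ 0.0073 -0.0011 -1.    ] zax [ 0.9551 -0.2963  0.0073] q [-0.11  0.03  1.47 -0.    1.63  0.19]
the job is handed in; nothing more can be done
None
```

The cutter arbor now stands taper down and upright in the swing arm's collar, and I handed the job in at about 19.7 s of the 62 s allowed.

I gripped the nut at 60 N and lifted the arbor out of the block. I set it into the collar and followed the arm down about 12 mm, shifting sideways once until a side force of about 1.5 N was gone. Before opening the fingers, the wrist force averaged about zero: vertical roughly 0.04 to 0.13 N, sideways under 0.2 N.

**Last checks**
- **Settling:** the arbor did not visibly move when I let go. Six pictures over 0.3 s afterwards showed it still.
- **Seating:** the nut top was at about z = 205 mm in the scene picture, the height for fully home under this load. It was upright and centred to about 1 mm.
- **Robot and bench:** the gripper is well clear, and nothing else was touched that I could see. I did not measure the bystanders again.

**Not exact**
- **Tool tilt:** the tool stayed tilted by about 0.4° throughout, and the taper took that up.
- **Spring slope:** the force readings while sinking gave about 0.16 N per mm instead of the stated 0.12. I put that down to sensor noise of about 0.4 N per reading.

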